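Flip open the dust lid and take out the lamp foot

TASK

Swing the clear lid of the sloping plywood stand up by its orange bar and over towards the robot, until it stays open on its own. Then lift the turned wooden lamp foot out from under the stand's shelf and set it down flat, neck up, wholly on the round cork pad; do not drop it, and do not shift the glue bottle or the single carton at the side of the work.

Things in the scene. Friction and masses are not known exactly. Their poses are not given: they have to be found in the camera images.
- stand: Plywood stand, fixed, 200 x 200 mm on plan, 287 mm high. Origin on the desk under its middle; x to its back (away from the robot), y to its left, z up. Its bed rises to the back at 40 deg from horizontal: up the bed is (0.766, 0, 0.643), out of it (-0.643, 0, 0.766) in the stand's frame. 170 mm are free between the side cheeks, which stand 42 mm off the bed.
- shelf_edge (a point): Middle of the front lower edge of the stand's fixed top shelf (10 mm thick, 200 mm wide, with pliers on it), at (-0.030, 0, 0.265) in the stand's frame. The shelf reaches from here to the back, so the lamp foot cannot be taken straight from above, only with the tool tilted, from the robot's side, about square to the bed.
- lid (a joint): Angle of the clear lid (125 mm long, 180 mm wide, 5 mm thick, 0.18 kg), hinged along the stand's y at its lower front edge. 0: shut, parallel to the bed, 50 mm off it, over the lamp foot. Grows as its far edge goes up and over towards the robot. It balances near 0.82; below that it falls shut, beyond it falls open slowly by itself to its stop at 2.44, level in front of the stand.
- lid_hinge (a point): Middle of the lid's hinge line, at (-0.080, 0, 0.066) in the stand's frame.
- lid_bar (a point): Middle of the orange round bar on the lid's outer face: 10 mm thick, 100 mm long along the stand's y, its centre 40 mm off the plate (32 mm free between bar and plate) and 75 mm from the hinge line along the plate. Moves with the lid; axes are the lid's: x along the plate away from the hinge, z out of its outer face.
- foot_center (a point): Centre (on the axis, half-way up) of the turned dark wood lamp foot: a disc 80 mm across and 12 mm thick with a plain round neck 38 mm across on it, 42 mm high in all, about 0.2 kg. z is its axis, neck end up. At first its disc lies on the sloping bed against two dowels 14 mm high on its lower side, axis square to the bed; grip it by the neck.
- pad: Round cork pad, fixed on the desk, 130 mm in diameter, 4 mm thick; origin at the centre of its underside.
- carton: Bystander: dark blue printed carton, loose, 200 mm long in x, 110 mm wide, 74 mm high, at the left of the work; origin at the centre of its underside.
- bottle: Bystander: white glue bottle with orange nozzle, 47 mm in diameter, 148 mm high; origin at the centre of its underside.
Mind the look-alikes: they are no part of the job. There is more than one size of the pad; the one meant has the size given above.

How it is judged:
By the outcome, as a careful person would: the job done as asked, in the order asked, and still so for the second after the job is handed in, with the robot touching nothing.
It also fails if it takes over 58 s, if anything falls off the work surface, if the arm or the gripper's body presses on something with over 40 N, if the wrist force passes 120 N, or if a joint passes its speed limit or range.

ROBOT

A 6-joint arm with a two-finger parallel gripper is mounted at the origin on a cart in front of the work surface, level with it; the furniture and walls round the work are solid. World frame = base frame: x ahead of the robot, y to its left, z up, the work surface at z = 0. Lengths are in m, angles in rad, forces in N, time in s.
With the tool pointing down it reaches from about 0.15 to 0.775 m from the base axis. Payload 6.1 kg.
Tool frame: the origin (TCP) lies at the very end of the fingers, on their centre line; the grasp point (between the pads) lies 19 mm behind it; x points along the fingers, y is the direction in which the jaws open and shut, and the axes are right-handed (so a half turn about x gives the same grasp; the last joint's range is limited). The gripper opens to 85 mm and grips with 20 to 120 N. Pads are 22 mm wide; open, the fingers measure 114 mm over their backs; the gripper's body (76 mm by 85 mm) begins 54 mm behind the grasp point. The pads swing forward as they close: fully open they stand 13 mm farther back than shut.
Start: joints at [-1.215, 0.126, -0.04, 1.405, 0, 1.571], TCP at [0.183, -0.492, 0.231] pointing down, gripper open.
Joint ranges: [-2.72, 2.72], [-0.95, 1.95], [-1.27, 1.35], [-1.78, 2.02], [-1.46, 1.47], [-3.14, 3.14]. Speed limits (rad/s): [2.39, 2.39, 3.01, 3.14, 3.14, 3.14].

INTERFACE

Orientations are given as a unit quaternion [x, y, z, w].
In Python, from cell import readout, vision, manip gives the robot as it stands.
- The arm moves only by the tool play_rows, never from a script. Its argument "increments" is one flat list of numbers, 7 for each row, row after row: the finger opening in mm, from 0 to 85.4, then the shift along the tool's x, y, z in mm, then the turn, a rotation vector about the tool's x, y, z in rad. A call has exactly 8 rows; each row shifts and turns the pose as measured when the row begins, along the tool's axes as they then stand; what a row does not reach is not made up. A row lasts 1/8 s, in which the tool goes at most 62.5 mm and 10.7 degrees, less where a joint would pass 70% of its speed; a pose out of reach is approached as far as the arm can. A call with a gripper value outside its range is refused whole. The fingers move at their own pace and stop on an object; the grip force is fixed at half the most. Time passes only in rows, so rows that do not move let the fingers close, or fill a call up. It gives the time, the measured TCP pose, the force and the opening at its end, in the units of the state.
- readout.observe(): the state, without advancing time (a new reading comes with each control period).
- vision.snapshot(name): name is "scene" or "top" or "wrist"; returns a dict with "pixels" (480x640x3 uint8, red, green, blue), "fx", "fy", "cx", "cy" (pixels), "pose" (4x4, takes a point from camera to world coordinates); the wrist camera has in their place "hand_eye" (4x4, takes a point from camera to tool coordinates, whose origin is the TCP and whose axes are the tool frame's). Camera axes: x right, y up, looking along -z (the intrinsics and any distortion apply to the point x, -y, -z); pixel columns grow to the right and rows downward; lengths in m; the calibration is good to about 2 mm. The wrist camera is an equidistant fisheye: a pixel r from the principal point sees the ray r / f radians off the axis. A picture is of the moment at which its call begins: read the wrist's pose just before it. There is no depth.
- manip.close_job(): hands the job in, once; it reports no verdict.
Trained networks look in the newest picture that a camera, given by its name, has taken for a name from the list of things; names that differ only in an ending like _2 or _b are one class to them, and where a whole thing is asked for, a point or a joint stands for the part that bears it (a point fixed in the world has none). Each returns a list of dicts, best first, with "confidence" (0 to 1); they miss things now and then, are a little off and sometimes report something else, mostly with a low value. They report only what shows in the picture. A call takes as long as a camera call. They do not tell look-alikes from the thing itself.
- vision.find_in(camera, name): "box" ([left, top, right, bottom] in pixels, round what is visible of it).
The state is a dict: "clock": time; "joint_positions": joint angles; "qvel": joint speeds; "joint_torque": joint torques, N m; "eef_pos": TCP position; "ee_rot": TCP orientation; "wrist_force": force on the tool from outside, world axes, zero at the start; "torque": the same for the moment, N m; "gripper_width": opening from 0.0 (shut) to 1.0 (fully open).
Only numpy, scipy, OpenCV 4.12 (cv2) and the standard library are available. Lean on these libraries where they do the work, as an engineer would, in place of code of your own. Each camera call takes 0.05 s, during which the arm holds its last target.

## Working session

There is one attempt and no reset: what is moved stays moved. The work goes in short steps, Python scripts to look and compute and a tool call to move; the robot and the scene stay as the last step left them, time stands still between calls to the robot, and variables do not carry over. Pictures are saved under pics/ and viewed, and the job is handed in when it is done.

Besides the shell and the picture viewer there is one more tool, called after "Call:" as name(argument=value, ...), one argument or row to a line, values as JSON. play_rows: Moves the arm, as the interface text tells. Its arguments: {"type":"object","properties":{"increments":{"type":"array"}},"required":["increments"]}

```bash
mkdir -p pics; ls; python3 - <<'E'
from cell import readout, vision
import cv2, numpy as np
print(readout.observe())
for n in ["scene","top","wrist"]:
    s=vision.snapshot(n); cv2.imwrite(f"pics/{n}0.png",s["pixels"][:,:,::-1])
    print(n,{k:(np.round(v,4).tolist() if not isinstance(v,float) else v) for k,v in s.items() if k!="pixels"})
    for t in ["stand","lid","lid_bar","foot_center","pad","carton","bottle"]:
        print(t,[(np.round(d["box"]).tolist(),round(d["confidence"],2)) for d in vision.find_in(n,t)])
E
```

```text
pics
{'clock': 0.0, 'joint_positions': array([-1.21504350e+00,  1.26355733e-01, -4.06071484e-02,  1.40540167e+00,
       -7.58054759e-06,  1.57080134e+00]), 'qvel': array([-7.60712157e-05, -1.26964027e-03,  1.35957610e-03, -5.79308002e-04,
       -1.45218160e-03,  5.25534923e-04]), 'joint_torque': array([ 2.13858715e-03, -4.35913825e+01,  3.52926672e+01,  1.72796391e-02,
        1.67976805e-04, -1.00008236e-06]), 'eef_pos': array([ 0.18271036, -0.49174274,  0.2305416 ]), 'ee_rot': array([-0.69584916, -0.12565885,  0.69605065, -0.12456839]), 'wrist_force': array([-0.4581707 ,  0.37930498,  0.06372458]), 'torque': array([-2.32481274e-05, -8.36010405e-02,  4.13632076e-02]), 'gripper_width': 0.9991496794982284}
scene {'fx': 561.5707180530262, 'fy': 561.5707180530262, 'cx': 314.7078117945712, 'cy': 238.43350316554327, 'pose': [[0.5365, -0.4683, 0.7021, 1.8086], [0.8436, 0.2761, -0.4605, -0.8264], [0.0217, 0.8393, 0.5432, 1.1607], [0.0, 0.0, 0.0, 1.0]]}
stand [([334.0, 211.0, 428.0, 316.0], 0.91), ([341.0, 251.0, 401.0, 279.0], 0.37)]
lid [([338.0, 250.0, 400.0, 282.0], 0.8)]
lid_bar [([33
[... 593 characters left out ...]
, 133.0, 304.0, 237.0], 0.95)]
lid [([230.0, 183.0, 301.0, 229.0], 0.57)]
lid_bar [([235.0, 187.0, 298.0, 230.0], 0.75), ([156.0, 197.0, 202.0, 269.0], 0.56)]
foot_center []
pad [([354.0, 199.0, 395.0, 238.0], 0.9), ([208.0, 274.0, 266.0, 330.0], 0.77), ([317.0, 260.0, 374.0, 318.0], 0.69)]
carton [([155.0, 198.0, 200.0, 272.0], 0.82)]
bottle [([432.0, 213.0, 454.0, 234.0], 0.54)]
wrist {'fx': 371.64829954431775, 'fy': 371.64829954431775, 'cx': 320.5048249268978, 'cy': 236.88695434098224, 'hand_eye': [[-0.0002, 0.2871, -0.9579, -0.1418], [1.0, 0.0008, 0.0, 0.0004], [0.0008, -0.9579, -0.2871, -0.0747], [0.0, 0.0, 0.0, 1.0]]}
stand []
lid []
lid_bar []
foot_center []
pad []
carton []
bottle []
```

View pics/scene0.png

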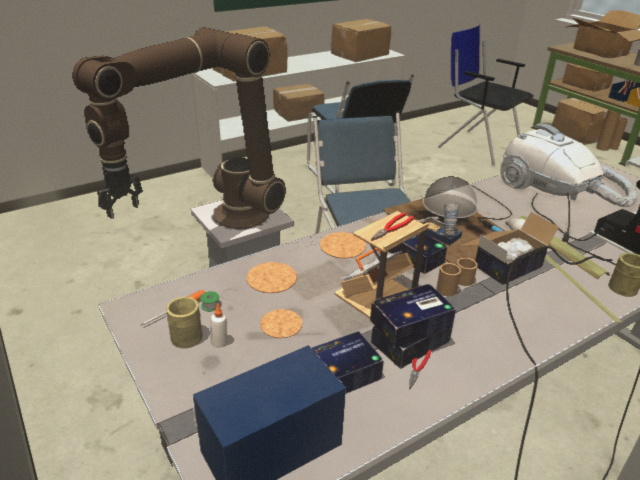

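View pics/top0.png

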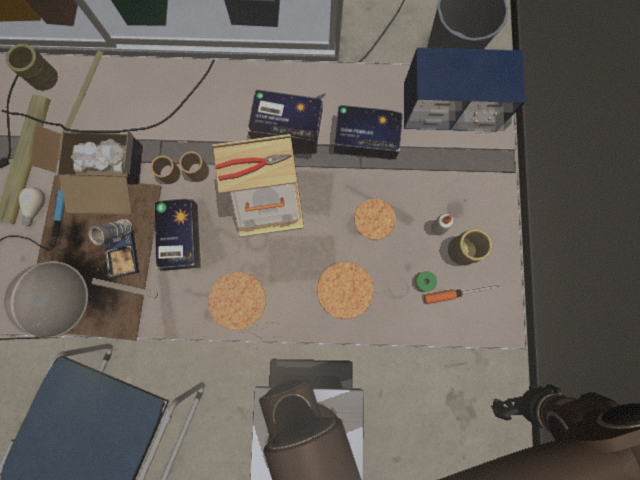

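```bash
python3 - <<'E'
import cv2
a=cv2.imread('pics/scene0.png')[190:370,190:460]; cv2.imwrite('pics/sc.png',cv2.resize(a,None,fx=2.9,fy=2.9,interpolation=2))
a=cv2.imread('pics/top0.png')[120:340,140:460]; cv2.imwrite('pics/tc.png',cv2.resize(a,None,fx=2.5,fy=2.5,interpolation=2))
E
```

```text
(no output)
```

View pics/sc.png

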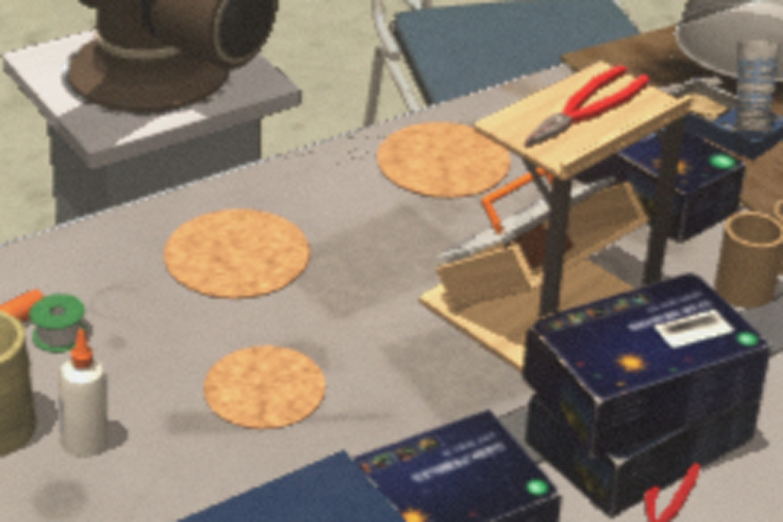

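View pics/tc.png

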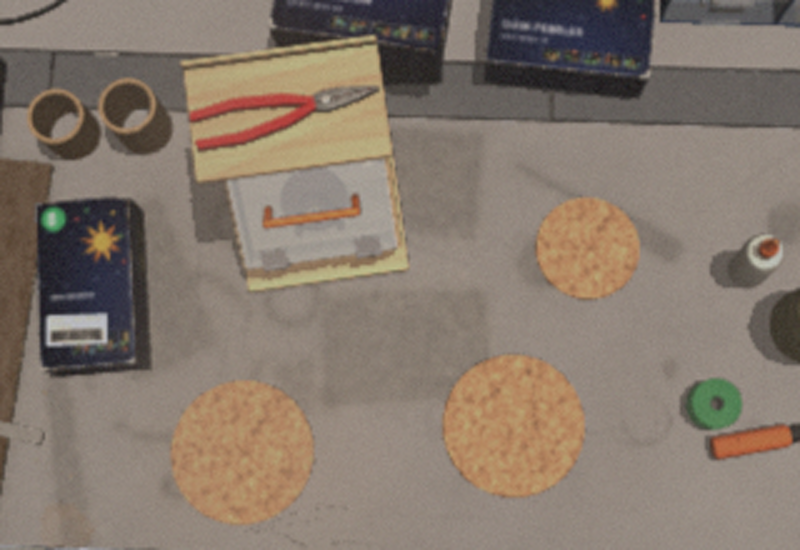

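```bash
cat > h.py <<'E'
import numpy as np, cv2
from scipy.optimize import least_squares
from scipy.spatial.transform import Rotation as R
C={"scene":dict(f=561.5707,cx=314.7078,cy=238.4335),"top":dict(f=446.3124,cx=318.2600,cy=239.7925)}
C["scene"]["P"]=np.array([[0.5365,-0.4683,0.7021,1.8086],[0.8436,0.2761,-0.4605,-0.8264],[0.0217,0.8393,0.5432,1.1607],[0,0,0,1]])
C["top"]["P"]=np.array([[0.0265,0.9855,-0.1676,0.3574],[-0.9996,0.0268,-0.0006,-0.0172],[0.0039,0.1675,0.9859,1.3577],[0,0,0,1]])
def proj(c,p):
    c=C[c]; q=(np.atleast_2d(p)-c["P"][:3,3])@c["P"][:3,:3]
    return np.c_[c["cx"]+c["f"]*q[:,0]/-q[:,2], c["cy"]-c["f"]*q[:,1]/-q[:,2]]
def onz(c,uv,z):
    c=C[c]; d=np.array([(uv[0]-c["cx"])/c["f"],-(uv[1]-c["cy"])/c["f"],-1]); d=c["P"][:3,:3]@d; o=c["P"][:3,3]
    return o+d*(z-o[2])/d[2]
def ellipse(img,box):
    pass
E
python3 - <<'E'
from h import *
for n,b in [("small",[354,199,395,238]),("A",[208,274,266,330]),("B",[317,260,374,318])]:
    l,t,r,bb=b
    print(n,onz("top",((l+r)/2,(t+bb)/2),.004).round(4), np.linalg.norm(onz("top",(l,(t+bb)/2),.004)-onz("top",(r,(t+bb)/2),.004)),np.linalg.norm(onz("top",((l+r)/2,t),.004)-onz("top",((l+r)/2,bb),.004)))
print("carton",onz("top",(177.5,235),.074)); print("bottle",onz("top",(443,223.5),.1))
print("scene small", onz("scene",(281,323),.004), onz("scene",(278,324),.004))
a=np.deg2rad(40);h=np.array([-.08,0,.066]);u=np.array([np.cos(a),0,np.sin(a)]);w=np.array([-np.sin(a),0,np.cos(a)])
bar=h+.075*u+.04*w; bar2=bar+.0025*w
Y=np.array([0,1,0])
m=[((-.03,.1,.275),"top",(218.8,192.4)),((-.03,-.1,.275),"top",(296.4,182.8)),((.1,.1,.275),"top",(212.8,144)),((.1,-.1,.275),"top",(290.8,134.8)),
(bar+.05*Y,"top",(246.4,208.8)),(bar-.05*Y,"top",(284,204)),((-.1,.1,.01),"top",(239.6,236.4)),((-.1,-.1,.01),"top",(303.2,227.6)),
((-.03,.1,.275),"scene",(397.2,211.4)),((-.03,-.1,.275),"scene",(353.8,234.1)),((.1,.1,.275),"scene",(428,223.4)),((.1,-.1,.275),"scene",(385.2,249.3))]
def T(x,p): return R.from_euler('z',x[2]).apply(np.array(p))+[x[0],x[1],0]
def f(x,d=0): return np.concatenate([proj(c,T(x,p))[0]-uv for p,c,uv in m])
s=least_squares(f,[.45,.15,.1],loss='soft_l1')
print(s.x,s.fun.round(1).reshape(-1,2) if 0 else f(s.x).round(1).reshape(-1,2).tolist())
print("bar",T(s.x,bar),"hinge",T(s.x,h))
E
```

```text
small [ 0.6593 -0.189   0.004 ] 0.12728906399397716 0.12379725745748049
A [0.3915 0.2225 0.004 ] 0.1740559358180469 0.16673688950489463
B [ 0.439  -0.1026  0.004 ] 0.17220946750607713 0.1744682809659028
carton [0.57864927 0.39467843 0.074     ]
bottle [ 0.62852817 -0.37419494  0.1       ]
scene small [ 0.6641586  -0.19142997  0.004     ] [ 0.66340396 -0.20154762  0.004     ]
[0.70130778 0.14396256 0.16874786] [[-0.8, -0.0], [0.8, -1.2], [-0.1, -0.4], [-0.4, -1.6], [0.3, 0.1], [-1.7, 0.0], [-0.4, 1.4], [0.7, 1.2], [-0.7, -1.5], [-1.7, -2.6], [1.1, 2.9], [-0.3, 1.0]]
bar [0.65373507 0.13585769 0.14485085] hinge [0.62244411 0.13052671 0.066     ]
```

```bash
cat >> h.py <<'E'
S=np.array([0.7013,0.1440,0.1687])
a=np.deg2rad(40);RS=R.from_euler('z',S[2])
H=np.array([-.08,0,.066]);U=np.array([np.cos(a),0,np.sin(a)]);W=np.array([-np.sin(a),0,np.cos(a)])
def s2w(p): return RS.apply(p)+[S[0],S[1],0]
def tool(xs,ys): # tool axes from stand-frame x dir and y dir
    x=np.array(xs,float);x/=np.linalg.norm(x);y=np.array(ys,float);y-=x*(x@y);y/=np.linalg.norm(y)
    return RS*R.from_matrix(np.c_[x,y,np.cross(x,y)])
def lidframe(th):
    b=a+th; return np.array([np.cos(b),0,np.sin(b)]),np.array([-np.sin(b),0,np.cos(b)])
def bar(th):
    u,w=lidframe(th); return H+.075*u+.04*w
def cur():
    from cell import readout
    o=readout.observe(); return o,o["eef_pos"],R.from_quat(o["ee_rot"])
def rows(p,r,wps,grip):
    """wps list of (pos,R,n)"""
    from scipy.spatial.transform import Slerp
    out=[]
    for P,Q,n in wps:
        p0,r0=p,r; sl=Slerp([0,1],R.concatenate([r0,Q]))
        for i in range(1,n+1):
            pn=p0+(P-p0)*i/n; rn=sl(i/n)
            d=r.inv().apply(pn-p)*1000; rv=(r.inv()*rn).as_rotvec()
            out.append([grip]+[round(v) if 0 else round(float(v),1) for v in d]+[round(float(v),3) for v in rv]); p,r=pn,rn
    for o in out: print(o, round(np.linalg.norm(o[1:4]),0), round(np.degrees(np.linalg.norm(o[4:])),1))
    return out
E
python3 - <<'E'
from h import *
o,p,r=cur(); print(r.as_matrix().round(2))
for s in (1,-1):
    Q=tool(-W,s*U); print(s,(r.inv()*Q).as_rotvec(), Q.as_matrix().round(2))
Q=tool(-W,[0,1,0]); print((r.inv()*Q).as_rotvec())
E
```

```text
[[ 0.    0.35 -0.94]
 [ 0.   -0.94 -0.35]
 [-1.   -0.   -0.  ]]
1 [-1.32328174  0.48162112  0.58137594] [[ 0.63  0.76  0.17]
 [ 0.11  0.13 -0.99]
 [-0.77  0.64 -0.  ]]
-1 [ 1.67790528  0.61070689 -0.50591935] [[ 0.63 -0.76 -0.17]
 [ 0.11 -0.13  0.99]
 [-0.77 -0.64  0.  ]]
[-2.785507   -0.09514061  1.01382762]
```

```bash
python3 - <<'E'
from h import *
o,p,r=cur()
T=s2w(bar(0)+.09*W); Q=tool(-W,U); print(T)
rows(p,r,[(T,Q,15)],60)
E
```

```text
[0.59669728 0.12618419 0.21379485]
[60, 1.2, -29.0, -40.2, -0.088, 0.032, 0.039] 50.0 5.8
[60, 1.4, -25.4, -42.6, -0.088, 0.032, 0.039] 50.0 5.8
[60, 1.9, -21.6, -44.6, -0.088, 0.032, 0.039] 50.0 5.8
[60, 2.6, -17.7, -46.3, -0.088, 0.032, 0.039] 50.0 5.8
[60, 3.5, -13.7, -47.6, -0.088, 0.032, 0.039] 50.0 5.8
[60, 4.6, -9.6, -48.5, -0.088, 0.032, 0.039] 50.0 5.8
[60, 5.9, -5.5, -49.0, -0.088, 0.032, 0.039] 50.0 5.8
[60, 7.3, -1.4, -49.0, -0.088, 0.032, 0.039] 50.0 5.8
[60, 8.9, 2.6, -48.7, -0.088, 0.032, 0.039] 50.0 5.8
[60, 10.6, 6.4, -48.0, -0.088, 0.032, 0.039] 50.0 5.8
[60, 12.5, 10.2, -46.9, -0.088, 0.032, 0.039] 50.0 5.8
[60, 14.4, 13.7, -45.4, -0.088, 0.032, 0.039] 50.0 5.8
[60, 16.5, 17.1, -43.6, -0.088, 0.032, 0.039] 50.0 5.8
[60, 18.6, 20.1, -41.4, -0.088, 0.032, 0.039] 50.0 5.8
[60, 20.7, 22.9, -38.8, -0.088, 0.032, 0.039] 50.0 5.8
```

Call:
play_rows(
  increments=[60,1,-29,-40,-0.088,0.032,0.039,60,1.4,-25,-43,-0.088,0.032,0.039,60,2,-22,-45,-0.088,0.032,0.039,60,2.6,-18,-46,-0.088,0.032,0.039,60,3.5,-14,-48,-0.088,0.032,0.039,60,4.6,-10,-49,-0.088,0.032,0.039,60,6,-5.5,-49,-0.088,0.032,0.039,60,7,-1.4,-49,-0.088,0.032,0.039],
)

```text
clock: 2.2
eef_pos: [0.4068, -0.1527, 0.2224]
ee_rot: [0.702, 0.264, -0.483, 0.451]
wrist_force: [1.0, -0.1, -0.0]
gripper_width: 0.702
```

```bash
python3 - <<'E'
from h import *
o,p,r=cur(); print(p,o["joint_positions"].round(2))
T=s2w(bar(0)+.09*W); Q=tool(-W,U); print(T)
rows(p,r,[(T,Q,8)],60)
E
```

```text
[ 0.40678747 -0.15265187  0.22237597] [-0.43 -0.38 -0.57  0.98  0.11  1.65]
[0.59669728 0.12618419 0.21379485]
[60, 8.1, 3.0, -41.3, -0.075, 0.028, 0.032] 42.0 4.9
[60, 9.3, 5.8, -40.7, -0.075, 0.028, 0.032] 42.0 4.9
[60, 10.7, 8.5, -39.9, -0.075, 0.028, 0.032] 42.0 4.9
[60, 12.1, 11.1, -38.9, -0.075, 0.028, 0.032] 42.0 4.9
[60, 13.5, 13.5, -37.6, -0.075, 0.028, 0.032] 42.0 4.9
[60, 15.0, 15.9, -36.1, -0.075, 0.028, 0.032] 42.0 4.9
[60, 16.6, 18.0, -34.4, -0.075, 0.028, 0.032] 42.0 4.9
[60, 18.1, 20.0, -32.5, -0.075, 0.028, 0.032] 42.0 4.9
```

Call:
play_rows(
  increments=[60,8,3,-41,-0.075,0.028,0.032,60,9,6,-41,-0.075,0.028,0.032,60,11,8.5,-40,-0.075,0.028,0.032,60,12,11,-39,-0.075,0.028,0.032,60,13.5,13.5,-38,-0.075,0.028,0.032,60,15,16,-36,-0.075,0.028,0.032,60,17,18,-34,-0.075,0.028,0.032,60,18,20,-32,-0.075,0.028,0.032],
)

```text
clock: 3.2
eef_pos: [0.5978, 0.1398, 0.2172]
ee_rot: [0.61, 0.354, -0.232, 0.67]
wrist_force: [-0.1, -0.6, 0.4]
gripper_width: 0.704
```

```bash
cat >> h.py <<'E'
HE=np.array([[-0.0002,0.2871,-0.9579,-0.1418],[1,0.0008,0,0.0004],[0.0008,-0.9579,-0.2871,-0.0747],[0,0,0,1]])
WF,WX,WY=371.6483,320.5048,236.887
def wproj(p,tp,tr):
    q=tr.inv().apply(np.atleast_2d(p)-tp); q=(q-HE[:3,3])@HE[:3,:3]
    x,y,z=q[:,0],-q[:,1],-q[:,2]; rr=np.hypot(x,y); t=np.arctan2(rr,z)*WF
    return np.c_[WX+t*x/rr, WY+t*y/rr]
def wray(uv,tp,tr):
    d=np.array([uv[0]-WX,uv[1]-WY]); n=np.hypot(*d); t=n/WF
    c=np.array([np.sin(t)*d[0]/n,-np.sin(t)*d[1]/n,-np.cos(t)])
    return tp+tr.apply(HE[:3,3]), tr.apply(HE[:3,:3]@c)
E
python3 - <<'E'
from h import *
from cell import vision
o,p,r=cur(); print(p,r.as_quat(),o["joint_positions"].round(2),o["clock"])
s=vision.snapshot("wrist"); im=s["pixels"][:,:,::-1].copy(); cv2.imwrite("pics/w1raw.png",im)
print(np.abs(s["hand_eye"]-HE).max())
for t in ["lid_bar","foot_center"]: print(t,[(np.round(d["box"]).tolist(),round(d["confidence"],2)) for d in vision.find_in("wrist",t)])
pts=[bar(0)+[0,y,0] for y in(-.05,.05)]+[H+.125*U+[0,y,0] for y in (-.09,.09)]+[H+[0,y,0] for y in (-.09,.09)]+[[-.03,y,.265] for y in (-.1,.1)]+[[-.1,y,.01] for y in (-.1,.1)]
for q in wproj(s2w(pts),p,r): cv2.circle(im,tuple(int(round(v)) for v in q),3,(0,255,0),1); print(q.round())
cv2.imwrite("pics/w1.png",im)
E
```

```text
[0.59780356 0.13984931 0.21719285] [ 0.61000234  0.35364148 -0.23174943  0.67016942] [ 0.25 -0.23 -0.64  0.45 -0.04  1.61] 3.2
0.0016758932354240946
lid_bar [([208.0, 121.0, 389.0, 345.0], 0.77)]
foot_center [([173.0, 111.0, 597.0, 452.0], 0.24)]
[310. 329.]
[311. 190.]
[367. 346.]
[381. 130.]
[224. 343.]
[212. 129.]
[451. 453.]
[516. 117.]
[182. 332.]
[164. 120.]
```

View pics/w1.png

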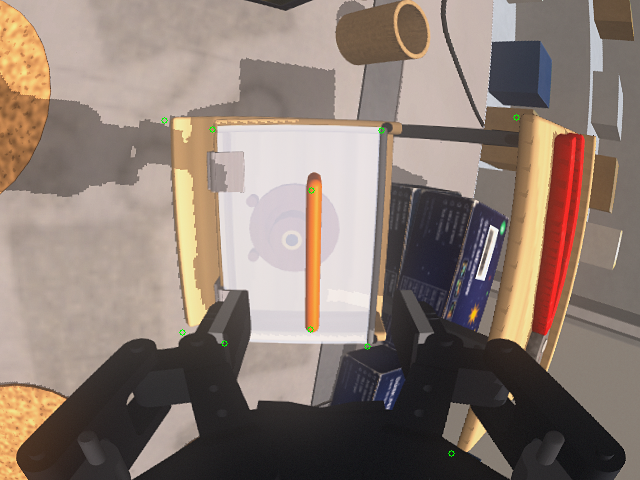

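```bash
python3 - <<'E'
from h import *
o,p,r=cur()
T=s2w(bar(0)+.0025*U-.016*W); Q=tool(-W,U); print(T)
rows(p,r,[(T,Q,7)],60)
E
```

```text
[0.66575343 0.13794575 0.13420111]
[60, 15.1, -0.4, 2.0, 0.003, -0.002, -0.002] 15.0 0.2
[60, 15.1, -0.4, 2.0, 0.003, -0.002, -0.002] 15.0 0.2
[60, 15.1, -0.3, 2.0, 0.003, -0.002, -0.002] 15.0 0.2
[60, 15.1, -0.3, 2.0, 0.003, -0.002, -0.002] 15.0 0.2
[60, 15.1, -0.3, 1.9, 0.003, -0.002, -0.002] 15.0 0.2
[60, 15.1, -0.2, 1.9, 0.003, -0.002, -0.002] 15.0 0.2
[60, 15.1, -0.2, 1.9, 0.003, -0.002, -0.002] 15.0 0.2
```

Call:
play_rows(
  increments=[60,15,-0.4,2,0.003,-0.002,-0.002,60,15,-0.4,2,0.003,-0.002,-0.002,60,15,-0.3,2,0.003,-0.002,-0.002,60,15,-0.3,2,0.003,-0.002,-0.002,60,15,-0.3,2,0.003,-0.002,-0.002,60,15,-0.2,2,0.003,-0.002,-0.002,60,15,-0.2,2,0.003,-0.002,-0.002,60,0,0,0,0,0,0],
)

```text
clock: 4.35
eef_pos: [0.6689, 0.134, 0.1275]
ee_rot: [0.613, 0.351, -0.249, 0.662]
wrist_force: [-0.8, 0.0, 0.1]
gripper_width: 0.706
```

```bash
python3 - <<'E'
from h import *
from cell import vision
o,p,r=cur(); print(p,o["joint_positions"].round(2),o["wrist_force"])
print(r.inv().apply(s2w(bar(0)+.0025*U)-p)*1000)
s=vision.snapshot("wrist"); im=s["pixels"][:,:,::-1].copy(); cv2.imwrite("pics/w2.png",im)
E
```

```text
[0.66891242 0.13401576 0.1275158 ] [ 0.21 -0.02 -0.66  0.24 -0.04  1.61] [-0.79977988  0.00623376  0.1168515 ]
[-22.74343389   2.25134998  -4.25999243]
```

View pics/w2.png

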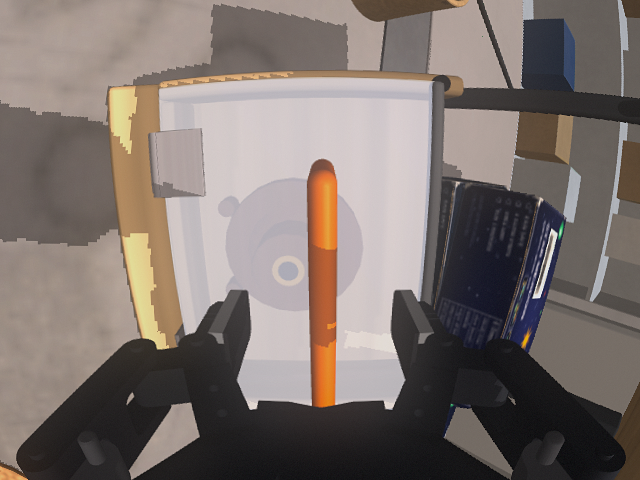

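Call:
play_rows(
  increments=[20,-2,0,0,0,0,0,20,-2,0,0,0,0,0,4,0,0,0,0,0,0,4,0,0,0,0,0,0,4,0,0,0,0,0,0,4,0,0,0,0,0,0,4,0,0,0,0,0,0,4,0,0,0,0,0,0],
)

```text
clock: 5.4
eef_pos: [0.6653, 0.1338, 0.133]
ee_rot: [0.613, 0.35, -0.248, 0.663]
wrist_force: [0.0, -0.6, -1.4]
gripper_width: 0.093
```

```bash
python3 - <<'E'
from h import *
o,p,r=cur(); print(p,o["joint_positions"].round(2),o["wrist_force"],o["gripper_width"])
# actual bar offset in tool frame assumed at current: follow arc rigidly w/ tool rotation = 0.7*th
b0=s2w(bar(0)); off=r.inv().apply(b0-p); print(off*1000)
Yw=RS.apply([0,1,0])
w=[];N=16;TH=1.08
from math import *
for i in range(1,N+1):
    th=TH*i/N
    db=s2w(bar(th))
    q=R.from_rotvec(-Yw*0.7*th)*r
    w.append((db-q.apply(off),q,1))
rows(p,r,w,4)
print(w[-1][0], w[-1][1].as_matrix().round(2))
E
```

```text
[0.66532759 0.13379581 0.13296081] [ 0.21 -0.03 -0.66  0.25 -0.04  1.61] [ 0.00657087 -0.63763919 -1.35970343] 0.09291337600944685
[-16.25482729  -0.9380525   -3.90720793]
[4, -5.0, -2.1, 0.0, 0.0, 0.0, 0.047] 5.0 2.7
[4, -5.0, -2.2, 0.0, 0.0, 0.0, 0.047] 5.0 2.7
[4, -4.9, -2.3, 0.0, 0.0, 0.0, 0.047] 5.0 2.7
[4, -4.8, -2.4, 0.0, 0.0, 0.0, 0.047] 5.0 2.7
[4, -4.8, -2.5, 0.0, 0.0, 0.0, 0.047] 5.0 2.7
[4, -4.7, -2.6, 0.0, 0.0, 0.0, 0.047] 5.0 2.7
[4, -4.6, -2.7, 0.0, 0.0, 0.0, 0.047] 5.0 2.7
[4, -4.6, -2.8, 0.0, 0.0, 0.0, 0.047] 5.0 2.7
[4, -4.5, -2.9, 0.0, 0.0, 0.0, 0.047] 5.0 2.7
[4, -4.4, -3.0, 0.0, 0.0, 0.0, 0.047] 5.0 2.7
[4, -4.3, -3.1, 0.0, 0.0, 0.0, 0.047] 5.0 2.7
[4, -4.3, -3.1, 0.0, 0.0, 0.0, 0.047] 5.0 2.7
[4, -4.2, -3.2, 0.0, 0.0, 0.0, 0.047] 5.0 2.7
[4, -4.1, -3.3, 0.0, 0.0, 0.0, 0.047] 5.0 2.7
[4, -4.0, -3.4, 0.0, 0.0, 0.0, 0.047] 5.0 2.7
[4, -3.9, -3.5, 0.0, 0.0, 0.0, 0.047] 5.0 2.7
[0.58529356 0.12016451 0.13011179] [[ 0.98  0.12  0.16]
 [ 0.16  0.02 -0.99]
 [-0.12  0.99 -0.  ]]
```

Call:
play_rows(
  increments=[4,-5,-2.1,0,0,0,0.047,4,-5,-2.2,0,0,0,0.047,4,-5,-2.3,0,0,0,0.047,4,-4.8,-2.4,0,0,0,0.047,4,-4.8,-2.5,0,0,0,0.047,4,-4.7,-2.6,0,0,0,0.047,4,-4.6,-2.7,0,0,0,0.047,4,-4.6,-2.8,0,0,0,0.047],
)

```text
clock: 6.4
eef_pos: [0.624, 0.1266, 0.1428]
ee_rot: [0.669, 0.226, -0.117, 0.698]
wrist_force: [5.4, 1.4, -5.9]
gripper_width: 0.087
```

```bash
cat > arc.py <<'E'
from h import *
import sys
TH=float(sys.argv[1]);N=int(sys.argv[2])
o,p,r=cur(); print(p,o["joint_positions"].round(2),o["wrist_force"],o["gripper_width"])
bw=p+r.apply([-.0163,-.0009,-.0039])
q=RS.inv().apply(bw-[S[0],S[1],0])-H
print("rad",np.hypot(q[0],q[2]),"th",np.arctan2(q[2],q[0])-a-np.arctan2(.04,.075),"pitch",np.degrees(np.arcsin(r.as_matrix()[2,0])))
th0=np.arctan2(q[2],q[0])-a-np.arctan2(.04,.075)
Yw=RS.apply([0,1,0]);off=np.array([-.0163,-.0009,-.0039]);w=[]
for i in range(1,N+1):
    th=th0+(TH-th0)*i/N
    qq=R.from_rotvec(-Yw*0.6*(th-th0))*r
    w.append((s2w(bar(th))-qq.apply(off),qq,1))
rows(p,r,w,4)
E
python3 arc.py 1.08 8
```

```text
[0.62403203 0.12659865 0.1427995 ] [ 0.23 -0.16 -1.1  -0.44 -0.06  1.6 ] [ 5.38650443  1.44256324 -5.888811  ] 0.08694098203156725
rad 0.0848197769080224 th 0.5467952832838981 pitch -28.12213732283923
[4, -4.5, -2.8, -0.1, 0.0, 0.0, 0.04] 5.0 2.3
[4, -4.3, -3.1, 0.0, 0.0, 0.0, 0.04] 5.0 2.3
[4, -4.2, -3.2, 0.0, 0.0, 0.0, 0.04] 5.0 2.3
[4, -4.1, -3.3, 0.0, 0.0, 0.0, 0.04] 5.0 2.3
[4, -4.0, -3.4, 0.0, 0.0, 0.0, 0.04] 5.0 2.3
[4, -3.9, -3.5, 0.0, 0.0, 0.0, 0.04] 5.0 2.3
[4, -3.8, -3.6, 0.0, 0.0, 0.0, 0.04] 5.0 2.3
[4, -3.7, -3.7, 0.0, 0.0, 0.0, 0.04] 5.0 2.3
```

```bash
sed -i 's/\*0.6\*/*float(sys.argv[3])*/' arc.py; python3 arc.py 1.08 8 0
```

```text
[0.62403203 0.12659865 0.1427995 ] [ 0.23 -0.16 -1.1  -0.44 -0.06  1.6 ] [ 5.38650443  1.44256324 -5.888811  ] 0.08694098203156725
rad 0.0848197769080224 th 0.5467952832838981 pitch -28.12213732283923
[4, -4.5, -3.5, -0.1, 0.0, 0.0, 0.0] 6.0 0.0
[4, -4.1, -3.9, 0.0, 0.0, 0.0, 0.0] 6.0 0.0
[4, -3.9, -4.1, 0.0, 0.0, 0.0, 0.0] 6.0 0.0
[4, -3.6, -4.4, 0.0, 0.0, 0.0, 0.0] 6.0 0.0
[4, -3.3, -4.6, 0.0, 0.0, 0.0, 0.0] 6.0 0.0
[4, -3.0, -4.8, 0.0, 0.0, 0.0, 0.0] 6.0 0.0
[4, -2.6, -5.0, 0.0, 0.0, 0.0, 0.0] 6.0 0.0
[4, -2.3, -5.2, 0.0, 0.0, 0.0, 0.0] 6.0 0.0
```

Call:
play_rows(
  increments=[4,-4.5,-3.5,0,0,0,0,4,-4.1,-3.9,0,0,0,-0.01,4,-3.9,-4.1,0,0,0,-0.01,4,-3.6,-4.4,0,0,0,-0.01,4,-3.3,-4.6,0,0,0,-0.01,4,0,0,0,0,0,0,4,0,0,0,0,0,0,4,0,0,0,0,0,0],
)

```text
clock: 7.4
eef_pos: [0.5964, 0.1219, 0.1344]
ee_rot: [0.664, 0.241, -0.133, 0.695]
wrist_force: [1.6, -0.4, -1.6]
gripper_width: 0.09
```

```bash
python3 arc.py 1.1 6 0
```

```text
[0.59638573 0.12186196 0.1343752 ] [ 0.23 -0.22 -1.11 -0.35 -0.07  1.61] [ 1.60764749 -0.42254652 -1.63882889] 0.0901952472380314
rad 0.08655954803176867 th 0.8836694658709662 pitch -30.736570231491324
[4, -0.2, -3.5, -0.1, 0.0, 0.0, 0.0] 4.0 0.0
[4, -1.4, -2.7, 0.0, 0.0, 0.0, 0.0] 3.0 0.0
[4, -1.3, -2.8, 0.0, 0.0, 0.0, 0.0] 3.0 0.0
[4, -1.2, -2.8, 0.0, 0.0, 0.0, 0.0] 3.0 0.0
[4, -1.1, -2.9, 0.0, 0.0, 0.0, 0.0] 3.0 0.0
[4, -1.0, -2.9, 0.0, 0.0, 0.0, 0.0] 3.0 0.0
```

Call:
play_rows(
  increments=[4,-0.8,-3.5,0,0,0,-0.01,4,-1.4,-3,0,0,0,-0.01,4,-1.3,-3,0,0,0,-0.01,4,-1.2,-3,0,0,0,-0.01,4,-1.1,-3,0,0,0,-0.01,4,-1,-3,0,0,0,-0.01,4,0,0,0,0,0,0,4,0,0,0,0,0,0],
)

```text
clock: 8.4
eef_pos: [0.5828, 0.1195, 0.1261]
ee_rot: [0.657, 0.259, -0.153, 0.691]
wrist_force: [1.2, -1.0, 1.5]
gripper_width: 0.088
```

```bash
python3 arc.py 1.2 6 0; python3 - <<'E'
from cell import vision
import cv2
for n in("wrist","top"):
    s=vision.snapshot(n); cv2.imwrite(f"pics/{n}3.png",s["pixels"][:,:,::-1])
E
```

```text
[0.58277817 0.11950485 0.12608839] [ 0.23 -0.25 -1.09 -0.25 -0.06  1.61] [ 1.23553026 -1.02431785  1.47426621] 0.08846117469695265
rad 0.08775757045357814 th 1.0590216569374307 pitch -33.96813299458882
[4, 2.1, -2.7, -0.2, 0.0, 0.0, 0.0] 3.0 0.0
[4, -0.5, -1.9, 0.0, 0.0, 0.0, 0.0] 2.0 0.0
[4, -0.5, -1.9, 0.0, 0.0, 0.0, 0.0] 2.0 0.0
[4, -0.4, -1.9, 0.0, 0.0, 0.0, 0.0] 2.0 0.0
[4, -0.4, -2.0, 0.0, 0.0, 0.0, 0.0] 2.0 0.0
[4, -0.3, -2.0, 0.0, 0.0, 0.0, 0.0] 2.0 0.0
```

View pics/wrist3.png

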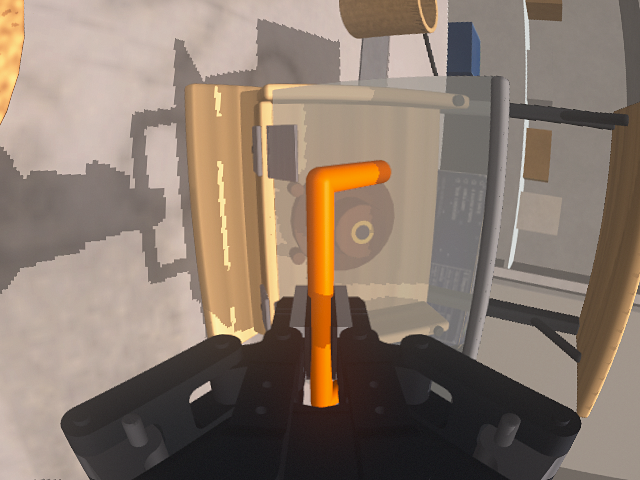

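View pics/top3.png

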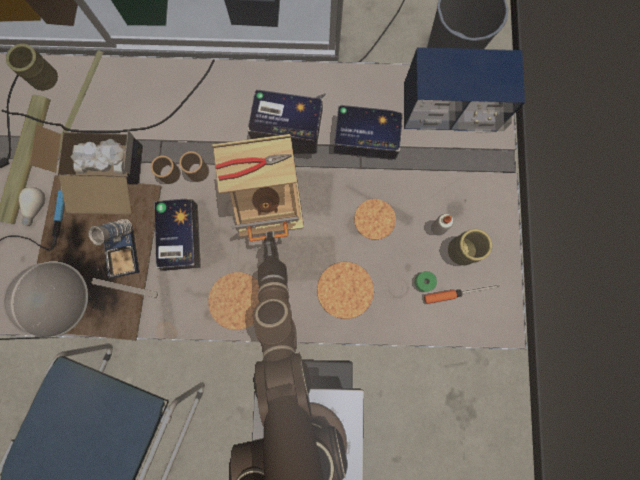

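Call:
play_rows(
  increments=[24,0,0,0,0,0,0,26,-3,0,0,0,0,0,28,-25,0,0,0,0,0,30,-40,0,0,0,0,0,30,-40,10,0,0,0,0,40,-30,30,0,0,0,0,60,-20,40,0,0,0,0,80,0,40,0,0,0,0],
)

```text
clock: 9.5
eef_pos: [0.5121, 0.1093, 0.3093]
ee_rot: [0.655, 0.265, -0.157, 0.69]
wrist_force: [-0.1, -0.3, 0.9]
gripper_width: 0.875
```

```bash
python3 - <<'E'
from h import *
from cell import vision
o,p,r=cur(); print(p,o["joint_positions"].round(2),o["wrist_force"])
for n in("wrist","top"):
    s=vision.snapshot(n); cv2.imwrite(f"pics/{n}4.png",s["pixels"][:,:,::-1])
E
```

```text
[0.51207475 0.10929041 0.30934469] [ 0.25 -0.59 -0.81  0.39 -0.08  1.62] [-0.13494723 -0.3472252   0.90878967]
```

View pics/wrist4.png

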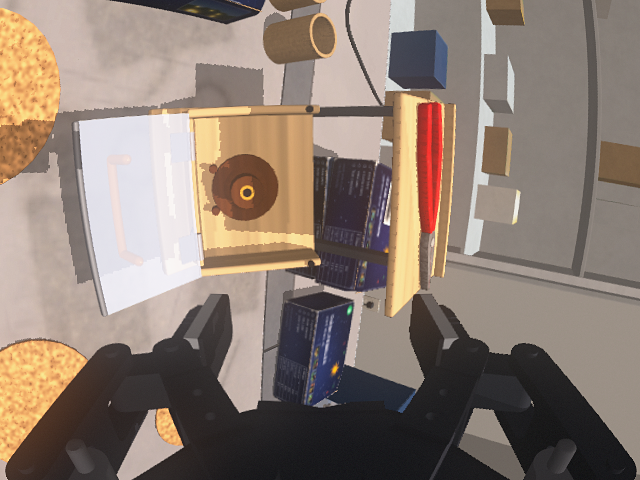

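View pics/top4.png

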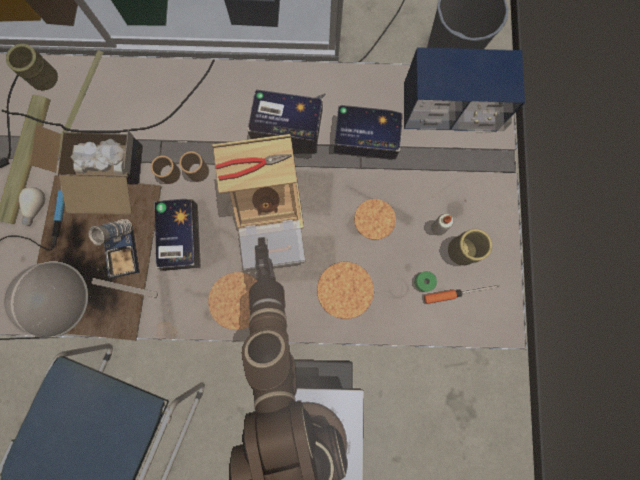

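```bash
python3 - <<'E'
from h import *
p=np.array([0.51207475,0.10929041,0.30934469])
from cell import readout
o,p,r=cur()
im=cv2.imread("pics/wrist4.png")
for off,uv in ((-.008,(247,192)),(-.038,(245,187))):
    c,d=wray(uv,p,r); cs=RS.inv().apply(c-[S[0],S[1],0]);ds=RS.inv().apply(d)
    t=((H+off*W-cs)@W)/(ds@W); q=cs+t*ds-H; print("s",q@U,"y",q[1],"w",q@W)
for off,uv in ((-.008,(266.5,203)),):
    c=C["top"]; d=c["P"][:3,:3]@np.array([(uv[0]-c["cx"])/c["f"],-(uv[1]-c["cy"])/c["f"],-1]); cs=RS.inv().apply(c["P"][:3,3]-[S[0],S[1],0]);ds=RS.inv().apply(d)
    t=((H+off*W-cs)@W)/(ds@W); q=cs+t*ds-H; print("top s",q@U,"y",q[1])
pts=[H+[0,y,0] for y in (-.09,.09)]+[[-.03,y,.265] for y in (-.1,.1)]+[H-.05*W+.13*U+[0,y,0] for y in (-.085,.085)]
for q in wproj(s2w(pts),p,r): cv2.circle(im,tuple(int(round(v)) for v in q),3,(0,255,0),1); print(q.round())
cv2.imwrite("pics/w4o.png",im[80:320,50:450].repeat(2,0).repeat(2,1))
a_=cv2.imread("pics/top4.png")[130:270,200:320]; cv2.imwrite("pics/t4c.png",cv2.resize(a_,None,fx=4,fy=4,interpolation=2))
E
```

```text
s 0.06572182771341924 y 0.0029658840622969612 w -0.008
s 0.06570303287018149 y 0.003861991650449023 w -0.037999999999999985
top s 0.06248069063222615 y -0.003167149477072556
[196. 279.]
[182. 116.]
[375. 320.]
[383.  94.]
[298. 251.]
[295. 117.]
```

View pics/w4o.png

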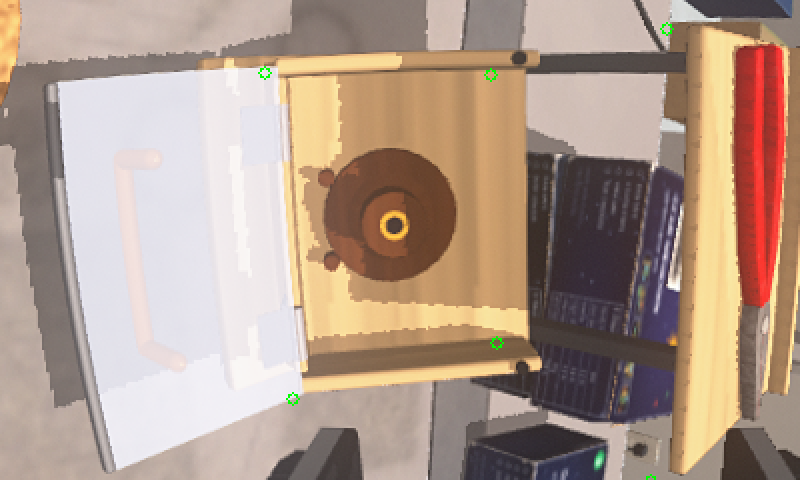

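View pics/t4c.png

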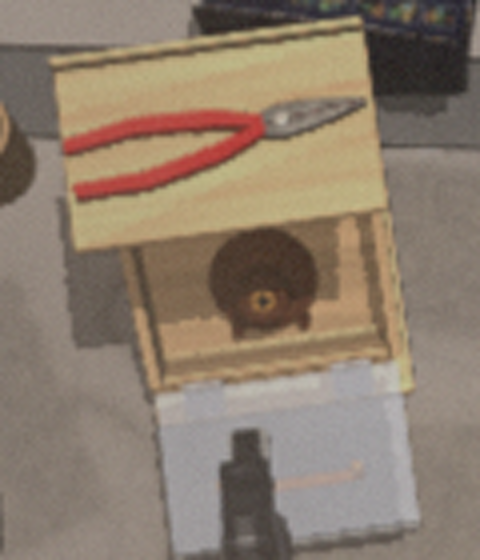

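```bash
python3 - <<'E'
from h import *
o,p,r=cur()
T=s2w(H+.063*U+.084*W); Q=tool(-W,[0,1,0]); print(p,T)
rows(p,r,[(T,Q,14)],80)
E
```

```text
[0.51487075 0.10976728 0.31294381] [0.61678372 0.12960529 0.17084335]
[80, 11.9, -4.2, -0.2, -0.112, 0.016, -0.015] 13.0 6.5
[80, 11.9, -3.9, -0.5, -0.112, 0.016, -0.015] 13.0 6.5
[80, 12.0, -3.7, -0.8, -0.112, 0.016, -0.015] 13.0 6.5
[80, 12.1, -3.4, -1.0, -0.112, 0.016, -0.015] 13.0 6.5
[80, 12.1, -3.1, -1.1, -0.112, 0.016, -0.015] 13.0 6.5
[80, 12.2, -2.8, -1.3, -0.112, 0.016, -0.015] 13.0 6.5
[80, 12.2, -2.5, -1.4, -0.112, 0.016, -0.015] 13.0 6.5
[80, 12.3, -2.1, -1.5, -0.112, 0.016, -0.015] 13.0 6.5
[80, 12.4, -1.8, -1.5, -0.112, 0.016, -0.015] 13.0 6.5
[80, 12.4, -1.4, -1.5, -0.112, 0.016, -0.015] 13.0 6.5
[80, 12.4, -1.1, -1.4, -0.112, 0.016, -0.015] 13.0 6.5
[80, 12.5, -0.8, -1.3, -0.112, 0.016, -0.015] 13.0 6.5
[80, 12.5, -0.4, -1.2, -0.112, 0.016, -0.015] 13.0 6.5
[80, 12.5, -0.1, -1.0, -0.112, 0.016, -0.015] 13.0 6.5
```

Call:
play_rows(
  increments=[80,12,-4,0,-0.112,0.016,-0.015,80,12,-4,-0.5,-0.112,0.016,-0.015,80,12,-3.7,-0.8,-0.112,0.016,-0.015,80,12,-3.4,-1,-0.112,0.016,-0.015,80,12,-3,-1,-0.112,0.016,-0.015,80,12,-2.8,-1.3,-0.112,0.016,-0.015,80,12,-2.5,-1.4,-0.112,0.016,-0.015,80,12,-2,-1.5,-0.112,0.016,-0.015],
)

```text
clock: 10.6
eef_pos: [0.5661, 0.1204, 0.2173]
ee_rot: [0.27, 0.394, -0.022, 0.878]
wrist_force: [-0.1, -0.8, -0.6]
gripper_width: 0.937
```

```bash
python3 - <<'E'
from h import *
o,p,r=cur(); print(o["joint_positions"].round(2))
T=s2w(H+.063*U+.084*W); Q=tool(-W,[0,1,0]); print(p,T)
rows(p,r,[(T,Q,7)],80)
E
```

```text
[ 0.19 -0.35 -0.77  0.36  0.04  0.66]
[0.56608069 0.12043138 0.21731292] [0.61678372 0.12960529 0.17084335]
[80, 9.9, -0.1, 0.7, -0.091, 0.01, -0.012] 10.0 5.3
[80, 9.9, -0.0, 0.8, -0.091, 0.01, -0.012] 10.0 5.3
[80, 9.9, 0.0, 0.9, -0.091, 0.01, -0.012] 10.0 5.3
[80, 9.9, 0.0, 1.0, -0.091, 0.01, -0.012] 10.0 5.3
[80, 9.9, 0.1, 1.1, -0.091, 0.01, -0.012] 10.0 5.3
[80, 9.8, 0.1, 1.2, -0.091, 0.01, -0.012] 10.0 5.3
[80, 9.8, 0.1, 1.3, -0.091, 0.01, -0.012] 10.0 5.3
```

j6 goes to 0, good.

Call:
play_rows(
  increments=[80,10,0,0.7,-0.091,0.01,-0.012,80,10,0,0.8,-0.091,0.01,-0.012,80,10,0,0.9,-0.091,0.01,-0.012,80,10,0,1,-0.091,0.01,-0.012,80,10,0,1,-0.091,0.01,-0.012,80,9,0,1,-0.08,0.01,-0.012,80,7,0,1,-0.07,0.01,-0.012,80,0,0,0,0,0,0],
)

```text
clock: 11.6
eef_pos: [0.6058, 0.1281, 0.1557]
ee_rot: [-0.031, 0.434, 0.072, 0.898]
wrist_force: [0.4, -0.8, 1.0]
gripper_width: 0.936
```

```bash
python3 - <<'E'
from h import *
from cell import vision
o,p,r=cur(); print(o["joint_positions"].round(2),o["qvel"].round(3))
s=vision.snapshot("wrist"); im=s["pixels"][:,:,::-1].copy()
print([(np.round(d["box"]).tolist(),round(d["confidence"],2)) for d in vision.find_in("wrist","foot_center")])
pts=[H+[0,y,0] for y in (-.09,.09)]+[[-.03,y,.265] for y in (-.1,.1)]+[H-.05*W+.13*U+[0,y,0] for y in (-.085,.085)]+[H-.008*W+.063*U]
for q in wproj(s2w(pts),p,r): cv2.circle(im,tuple(int(round(v)) for v in q),3,(0,255,0),1); print(q.round())
cv2.imwrite("pics/w5.png",im)
s=vision.snapshot("top");cv2.imwrite("pics/top5.png",s["pixels"][:,:,::-1])
print(p,r.as_quat(), readout.observe()["eef_pos"] if 0 else cur()[1])
E
```

```text
[ 0.23 -0.16 -0.7   0.36 -0.04  0.06] [-0.002 -0.008 -0.02   0.004  0.001  0.005]
[([272.0, 199.0, 376.0, 302.0], 0.87)]
[177. 187.]
[461. 183.]
[145. 520.]
[501. 518.]
[222. 330.]
[421. 328.]
[320. 275.]
[0.60582402 0.12809694 0.15567464] [-0.03120967  0.4338071   0.07205686  0.89757738] [0.60615157 0.12795758 0.15697051]
```

View pics/w5.png

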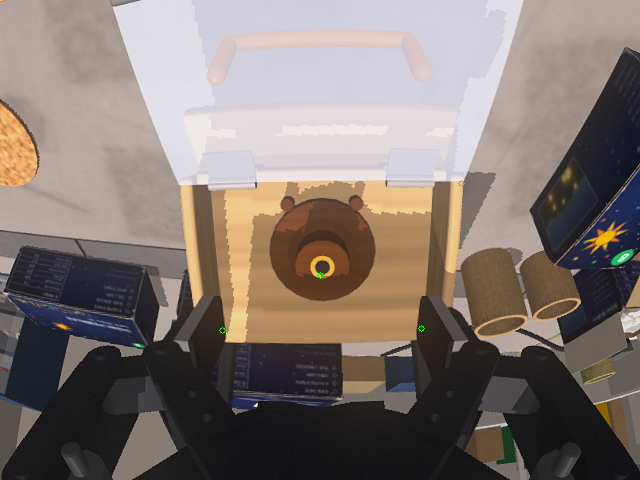

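View pics/top5.png

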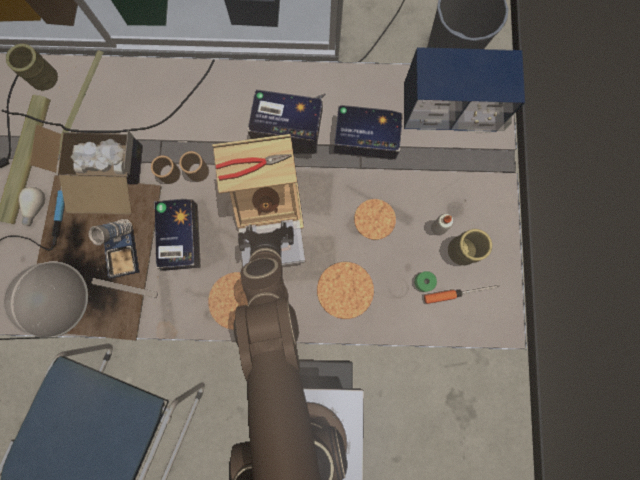

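```bash
python3 - <<'E'
from h import *
p=np.array([0.60582402,0.12809694,0.15567464]); r=R.from_quat([-0.03120967,0.4338071,0.07205686,0.89757738])
for off,uv in ((-.008,(322,266.5)),(-.038,(323,249))):
    c,d=wray(uv,p,r); cs=RS.inv().apply(c-[S[0],S[1],0]);ds=RS.inv().apply(d)
    t=((H+off*W-cs)@W)/(ds@W); q=cs+t*ds-H; print("s",q@U,"y",q[1])
o,p,r=cur(); print(r.as_matrix().round(3), tool(-W,[0,1,0]).as_matrix().round(3))
F=H+.058*U-.001*np.array([0,1,0])
for d in (.012,):
    T=s2w(F+(-.05+.016)*W); rows(p,r,[(T,tool(-W,[0,1,0]),8)],80)
E
```

```text
s 0.05674493228787378 y 0.0013499736605864805
s 0.05383459429863213 y 0.002168428211350713
[[ 0.615 -0.156  0.773]
 [ 0.102  0.988  0.118]
 [-0.782  0.007  0.623]] [[ 0.634 -0.168  0.755]
 [ 0.108  0.986  0.129]
 [-0.766  0.     0.643]]
[80, 14.2, -0.1, 1.9, -0.002, -0.003, 0.0] 14.0 0.2
[80, 14.2, -0.1, 1.8, -0.002, -0.003, 0.0] 14.0 0.2
[80, 14.3, -0.1, 1.8, -0.002, -0.003, 0.0] 14.0 0.2
[80, 14.3, -0.1, 1.7, -0.002, -0.003, 0.0] 14.0 0.2
[80, 14.3, -0.1, 1.7, -0.002, -0.003, 0.0] 14.0 0.2
[80, 14.3, -0.1, 1.7, -0.002, -0.003, 0.0] 14.0 0.2
[80, 14.3, -0.1, 1.6, -0.002, -0.003, 0.0] 14.0 0.2
[80, 14.3, -0.1, 1.6, -0.002, -0.003, 0.0] 14.0 0.2
```

Call:
play_rows(
  increments=[80,14,0.1,1.6,-0.004,-0.006,0,80,15,0.1,1.6,-0.004,-0.006,0,80,15,0.1,1.6,-0.004,-0.006,0,80,14,0.1,1.6,-0.004,-0.006,0,80,14,0,1.5,0,0,0,80,10,0,1,0,0,0,80,5,0,0.5,0,0,0,80,0,0,0,0,0,0],
)

```text
clock: 12.75
eef_pos: [0.6691, 0.1383, 0.0963]
ee_rot: [-0.034, 0.42, 0.075, 0.904]
wrist_force: [-1.0, 0.7, 0.8]
gripper_width: 0.939
```

```bash
python3 - <<'E'
from h import *
from cell import vision
o,p,r=cur(); print(o["joint_positions"].round(2),o["wrist_force"])
s=vision.snapshot("wrist"); im=s["pixels"][:,:,::-1].copy()
F=H+.057*U+.001*np.array([0,1,0])
for q in wproj(s2w([F-.008*W,F-.038*W,F+.04*U-.038*W,F-.04*U-.038*W]),p,r): cv2.circle(im,tuple(int(round(v)) for v in q),2,(0,255,0),1); print(q.round())
cv2.imwrite("pics/w6.png",im)
o,p,r=cur()
rows(p,r,[(s2w(F+(-.05+.016)*W),tool(-W,[0,1,0]),4)],80)
E
```

```text
[ 0.22  0.01 -0.71  0.15 -0.03  0.04] [-1.03765084  0.7113286   0.76387725]
[323. 311.]
[322. 283.]
[322. 348.]
[322. 205.]
[80, 6.8, 0.3, 0.3, -0.001, 0.001, 0.0] 7.0 0.1
[80, 6.8, 0.3, 0.3, -0.001, 0.001, 0.0] 7.0 0.1
[80, 6.8, 0.3, 0.3, -0.001, 0.001, 0.0] 7.0 0.1
[80, 6.8, 0.3, 0.3, -0.001, 0.001, 0.0] 7.0 0.1
```

View pics/w6.png

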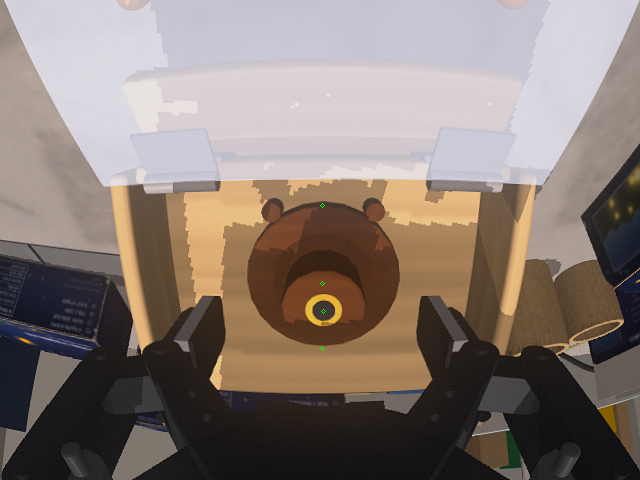

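Call:
play_rows(
  increments=[80,7,0.3,0,0,0,0,80,7,0.3,0,0,0,0,80,6,0.3,0,0,0,0,80,3,0.3,0,0,0,0,80,0,0,0,0,0,0,60,0,0,0,0,0,0,50,0,0,0,0,0,0,50,0,0,0,0,0,0],
)

```text
clock: 13.8
eef_pos: [0.6846, 0.1423, 0.0788]
ee_rot: [-0.034, 0.419, 0.075, 0.904]
wrist_force: [0.6, 0.6, -0.9]
gripper_width: 0.585
```

```bash
python3 - <<'E'
from h import *
from cell import vision
o,p,r=cur(); print(o["wrist_force"])
F=H+.057*U+.001*np.array([0,1,0])
print(r.inv().apply(s2w(F+(-.05)*W)-p)*1000)
s=vision.snapshot("wrist"); im=s["pixels"][:,:,::-1].copy()
cv2.imwrite("pics/w7.png",im)
E
```

```text
[ 0.55439937  0.62254338 -0.94209655]
[19.16270841 -0.10090511  0.2594405 ]
```

View pics/w7.png

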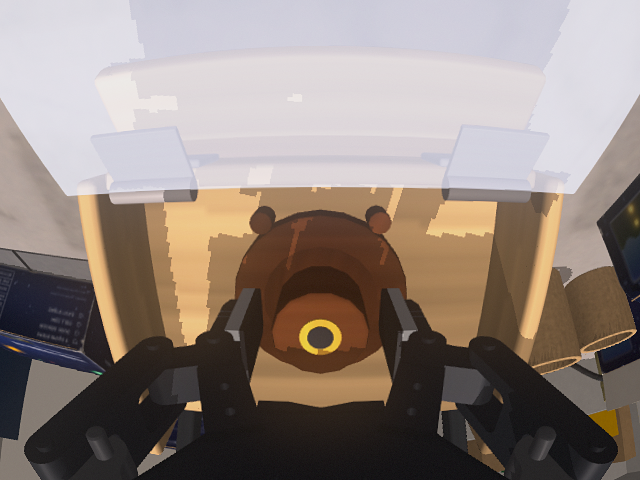

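Call:
play_rows(
  increments=[50,3,0,0,0,0,0,45,1,0,0,0,0,0,30,0,0,0,0,0,0,30,0,0,0,0,0,0,30,0,0,0,0,0,0,30,0,0,0,0,0,0,30,-3,0,0,0,0,0,30,-4,0,0,0,0,0],
)

```text
clock: 14.85
eef_pos: [0.6827, 0.1418, 0.0813]
ee_rot: [-0.034, 0.419, 0.075, 0.904]
wrist_force: [2.4, -0.2, -1.4]
gripper_width: 0.423
```

```bash
python3 - <<'E'
from h import *
o,p,r=cur(); print(o["wrist_force"],o["torque"],o["gripper_width"]*85.4)
F=H+.057*U+.001*np.array([0,1,0])
print(r.inv().apply(s2w(F+(-.05)*W)-p)*1000)
E
```

```text
[ 2.40409777 -0.20997321 -1.39879234] [-0.05551045  0.41853854 -0.04226009] 36.13991085557523
[22.3524311   0.12150178  0.07985713]
```

Call:
play_rows(
  increments=[30,-12,0,0,0,0,0,30,-20,0,0,0,0,0,30,-25,0,0,0,0,0,30,-25,0,0,0,0,0,30,-25,0,0,0,0,0,30,-25,0,0,0,0,0,30,-15,0,0,0,0,0,30,-8,0,0,0,0,0],
)

```text
clock: 15.85
eef_pos: [0.5741, 0.1237, 0.2019]
ee_rot: [-0.035, 0.423, 0.075, 0.903]
wrist_force: [-1.1, -0.7, -1.2]
gripper_width: 0.423
```

```bash
python3 - <<'E'
from h import *
from cell import vision
o,p,r=cur(); print(p,o["joint_positions"].round(2),o["wrist_force"],o["gripper_width"]*85.4)
s=vision.snapshot("wrist"); im=s["pixels"][:,:,::-1].copy()
cv2.imwrite("pics/w8.png",im)
s=vision.snapshot("top"); im=s["pixels"]
hsv=cv2.cvtColor(im,cv2.COLOR_RGB2HSV); m=cv2.inRange(hsv,(5,80,120),(22,255,255)); m[:,:340]=0;m[:,410:]=0;m[:185]=0;m[250:]=0
m=cv2.morphologyEx(m,cv2.MORPH_CLOSE,np.ones((5,5)))
cs,_=cv2.findContours(m,0,1);c=max(cs,key=cv2.contourArea);(cx,cy),ax,an=cv2.fitEllipse(c);print(cx,cy,ax,onz("top",(cx,cy),.004))
print([(np.round(d["box"],1).tolist(),round(d["confidence"],2)) for d in vision.find_in("top","pad")])
E
```

```text
[0.57406886 0.12368821 0.2019181 ] [ 0.23 -0.27 -0.69  0.45 -0.04  0.05] [-1.11496049 -0.69119139 -1.15935667] 36.1122425649965
374.5560302734375 218.9168701171875 (39.80410385131836, 40.97307205200195) [ 0.65794446 -0.18923083  0.004     ]
[([316.2, 261.8, 374.4, 317.3], 0.8), ([206.4, 273.5, 246.9, 329.4], 0.63), ([354.8, 200.5, 397.0, 240.9], 0.62)]
```

View pics/w8.png

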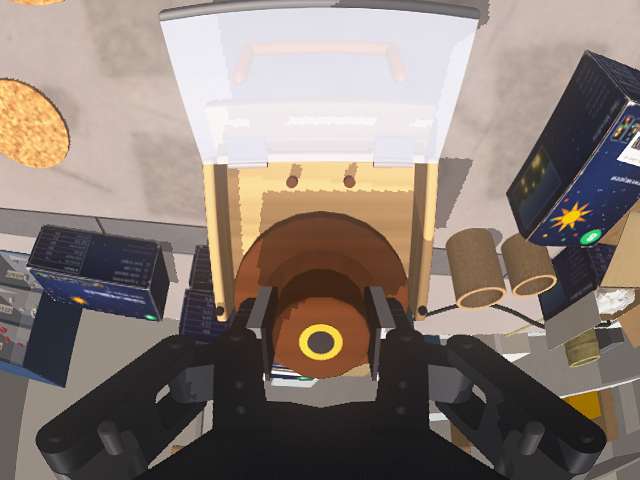

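```bash
python3 - <<'E'
from h import *
o,p,r=cur()
P=np.array([.6595,-.1895,0]); rad=P/np.linalg.norm(P); y=np.array([-rad[1],rad[0],0]); x=np.array([0,0,-1.])
Q=R.from_matrix(np.c_[x,y,np.cross(x,y)])
from scipy.spatial.transform import Slerp
M=Slerp([0,1],R.concatenate([r,Q]))(.5)
rows(p,r,[(np.array([.575,-.02,.235]),M,6),(P+[0,0,.12],Q,8)],30)
E
```

```text
[30, -6.8, -23.6, 0.6, 0.036, 0.057, -0.013] 25.0 3.9
[30, -6.6, -23.7, 1.1, 0.036, 0.057, -0.013] 25.0 3.9
[30, -6.3, -23.7, 1.6, 0.036, 0.057, -0.013] 25.0 3.9
[30, -6.1, -23.7, 2.0, 0.036, 0.057, -0.013] 25.0 3.9
[30, -6.0, -23.7, 2.5, 0.036, 0.057, -0.013] 25.0 3.9
[30, -5.8, -23.7, 3.1, 0.036, 0.057, -0.013] 25.0 3.9
[30, 16.7, -21.1, 6.4, 0.027, 0.043, -0.01] 28.0 3.0
[30, 16.6, -20.8, 7.7, 0.027, 0.043, -0.01] 28.0 3.0
[30, 16.5, -20.4, 9.0, 0.027, 0.043, -0.01] 28.0 3.0
[30, 16.3, -20.0, 10.2, 0.027, 0.043, -0.01] 28.0 3.0
[30, 16.0, -19.5, 11.4, 0.027, 0.043, -0.01] 28.0 3.0
[30, 15.7, -19.0, 12.6, 0.027, 0.043, -0.01] 28.0 3.0
[30, 15.3, -18.5, 13.8, 0.027, 0.043, -0.01] 28.0 3.0
[30, 14.9, -18.0, 14.9, 0.027, 0.043, -0.01] 28.0 3.0
```

Call:
play_rows(
  increments=[30,-7,-16,0.6,0.02,0.04,-0.01,30,-6.6,-24,1,0.036,0.057,-0.013,30,-6.3,-24,1.6,0.036,0.057,-0.013,30,-6,-24,2,0.036,0.057,-0.013,30,-6,-24,2.5,0.036,0.057,-0.013,30,-5.8,-24,3,0.036,0.057,-0.013,30,-3,-24,5,0.03,0.05,-0.01,30,4,-21,7.7,0.027,0.043,-0.01],
)

```text
clock: 17.0
eef_pos: [0.5843, -0.0642, 0.2272]
ee_rot: [0.047, 0.614, -0.034, 0.787]
wrist_force: [0.6, 0.7, -1.4]
gripper_width: 0.424
```

```bash
cat > place.py <<'E'
from h import *
import sys
z=float(sys.argv[1]);n=int(sys.argv[2])
o,p,r=cur();print(p,o["joint_positions"].round(2),o["wrist_force"],o["gripper_width"]*85.4,r.as_matrix()[:,0].round(4))
P=np.array([.6595,-.1895,0]); rad=P/np.linalg.norm(P); y=np.array([-rad[1],rad[0],0]); x=np.array([0,0,-1.])
Q=R.from_matrix(np.c_[x,y,np.cross(x,y)])
rows(p,r,[(P+[0,0,z],Q,n)],30)
E
python3 place.py .12 7
```

```text
[ 0.58433761 -0.06422849  0.2272141 ] [-0.13  0.04 -0.17  1.12  0.04 -0.01] [ 0.64265281  0.66739272 -1.37471154] 36.25085429983559 [ 0.2433  0.0047 -0.9699]
[30, 17.4, -17.1, 8.7, 0.023, 0.034, -0.008] 26.0 2.4
[30, 17.2, -16.7, 9.7, 0.023, 0.034, -0.008] 26.0 2.4
[30, 17.0, -16.4, 10.7, 0.023, 0.034, -0.008] 26.0 2.4
[30, 16.7, -16.0, 11.6, 0.023, 0.034, -0.008] 26.0 2.4
[30, 16.4, -15.6, 12.6, 0.023, 0.034, -0.008] 26.0 2.4
[30, 16.1, -15.1, 13.5, 0.023, 0.034, -0.008] 26.0 2.4
[30, 15.7, -14.7, 14.4, 0.023, 0.034, -0.008] 26.0 2.4
```

Call:
play_rows(
  increments=[30,17,-17,8.7,0.023,0.034,-0.008,30,17,-17,9.7,0.023,0.034,-0.008,30,17,-16,10.7,0.023,0.034,-0.008,30,16.7,-16,11.6,0.023,0.034,-0.008,30,16,-16,12.6,0.023,0.034,-0.008,30,14,-12,12,0.02,0.03,-0.008,30,8,-6,6,0.01,0.02,-0.004,30,0,0,0,0,0,0],
)

```text
clock: 18.0
eef_pos: [0.6573, -0.1824, 0.1143]
ee_rot: [0.094, 0.7, -0.095, 0.701]
wrist_force: [-0.2, -0.2, -1.2]
gripper_width: 0.423
```

```bash
python3 place.py .06 6; python3 - <<'E'
from h import *
from cell import vision
o,p,r=cur()
s=vision.snapshot("wrist"); im=s["pixels"][:,:,::-1].copy()
P=np.array([.6595,-.1895,.004])
for k in range(0,360,15):
    q=wproj(P+.065*np.array([np.cos(k/57.3),np.sin(k/57.3),0]),p,r)[0]; cv2.circle(im,tuple(int(round(v)) for v in q),2,(0,255,0),1)
cv2.imwrite("pics/w9.png",im)
E
```

```text
[ 0.65733031 -0.18236346  0.11427764] [-0.27  0.44  0.12  1.25 -0.   -0.  ] [-0.23442582 -0.23225812 -1.20909736] 36.12202924919759 [ 0.0014 -0.0015 -1.    ]
[30, 9.0, -1.0, 0.6, 0.002, 0.0, 0.0] 9.0 0.1
[30, 9.0, -1.0, 0.7, 0.002, 0.0, 0.0] 9.0 0.1
[30, 9.0, -1.0, 0.7, 0.002, 0.0, 0.0] 9.0 0.1
[30, 9.0, -1.0, 0.7, 0.002, 0.0, 0.0] 9.0 0.1
[30, 9.0, -1.0, 0.7, 0.002, 0.0, 0.0] 9.0 0.1
[30, 9.0, -1.0, 0.7, 0.002, 0.0, 0.0] 9.0 0.1
```

View pics/w9.png

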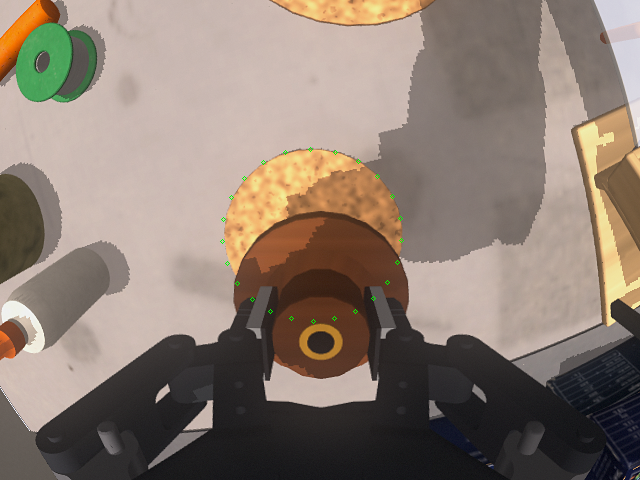

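Call:
play_rows(
  increments=[30,12,-1,0.7,0.002,0,0,30,12,-1,0.7,0.002,0,0,30,12,-1,0.7,0.002,0,0,30,12,-1,0.7,0.002,0,0,30,12,-1,0.7,0,0,0,30,9,-1,0.7,0,0,0,30,4,0,0,0,0,0,30,0,0,0,0,0,0],
)

```text
clock: 19.05
eef_pos: [0.6594, -0.1882, 0.0387]
ee_rot: [0.097, 0.699, -0.098, 0.702]
wrist_force: [0.9, 0.6, -2.6]
gripper_width: 0.424
```

```bash
python3 place.py .025 6
```

```text
[ 0.65942676 -0.18817663  0.03869267] [-0.28  0.48  0.01  1.1  -0.   -0.  ] [ 0.85658757  0.56273525 -2.60468434] 36.17703986483598 [ 0.0048 -0.002  -1.    ]
[30, 2.3, -0.2, 0.1, 0.001, 0.001, 0.0] 2.0 0.1
[30, 2.3, -0.2, 0.1, 0.001, 0.001, 0.0] 2.0 0.1
[30, 2.3, -0.2, 0.1, 0.001, 0.001, 0.0] 2.0 0.1
[30, 2.3, -0.2, 0.1, 0.001, 0.001, 0.0] 2.0 0.1
[30, 2.3, -0.2, 0.1, 0.001, 0.001, 0.0] 2.0 0.1
[30, 2.3, -0.2, 0.1, 0.001, 0.001, 0.0] 2.0 0.1
```

Call:
play_rows(
  increments=[30,3,0,0,0.001,0.001,0,30,3,0,0,0.001,0.001,0,30,3,0,0,0,0.001,0,30,2,0,0,0,0.001,0,30,1,0,0,0,0,0,30,1,0,0,0,0,0,30,0,0,0,0,0,0,30,0,0,0,0,0,0],
)

```text
clock: 20.05
eef_pos: [0.6604, -0.1883, 0.0262]
ee_rot: [0.097, 0.699, -0.098, 0.701]
wrist_force: [0.4, -0.4, -1.3]
gripper_width: 0.428
```

```bash
python3 place.py .019 4
```

```text
[ 0.66036686 -0.18834875  0.02615979] [-0.28  0.49 -0.    1.08 -0.   -0.  ] [ 0.43391507 -0.39200026 -1.25197415] 36.549084667789145 [ 0.0029 -0.0014 -1.    ]
[30, 1.8, -0.3, -0.1, 0.001, 0.001, 0.0] 2.0 0.1
[30, 1.8, -0.3, -0.1, 0.001, 0.001, 0.0] 2.0 0.1
[30, 1.8, -0.3, -0.1, 0.001, 0.001, 0.0] 2.0 0.1
[30, 1.8, -0.3, -0.1, 0.001, 0.001, 0.0] 2.0 0.1
```

Call:
play_rows(
  increments=[30,1,0,0,0,0,0,30,1,0,0,0,0.001,0,30,1,0,0,0,0.001,0,30,1,0,0,0,0,0,30,1,0,0,0,0,0,30,0,0,0,0,0,0,30,0,0,0,0,0,0,30,0,0,0,0,0,0],
)

```text
clock: 21.05
eef_pos: [0.6604, -0.1884, 0.0209]
ee_rot: [0.098, 0.7, -0.098, 0.701]
wrist_force: [-0.0, -0.3, -1.8]
gripper_width: 0.424
```

```bash
python3 place.py .017 4; python3 - <<'E'
from cell import vision
import cv2
cv2.imwrite("pics/w10.png",vision.snapshot("wrist")["pixels"][:,:,::-1])
E
```

```text
[ 0.66043244 -0.1884066   0.02094302] [-0.28  0.49 -0.01  1.07 -0.   -0.  ] [-0.00455088 -0.27225881 -1.81260783] 36.17129386674415 [ 1.e-03 -9.e-04 -1.e+00]
[30, 1.0, -0.3, -0.2, 0.001, 0.0, 0.0] 1.0 0.1
[30, 1.0, -0.3, -0.2, 0.001, 0.0, 0.0] 1.0 0.1
[30, 1.0, -0.3, -0.1, 0.001, 0.0, 0.0] 1.0 0.1
[30, 1.0, -0.3, -0.1, 0.001, 0.0, 0.0] 1.0 0.1
```

View pics/w10.png

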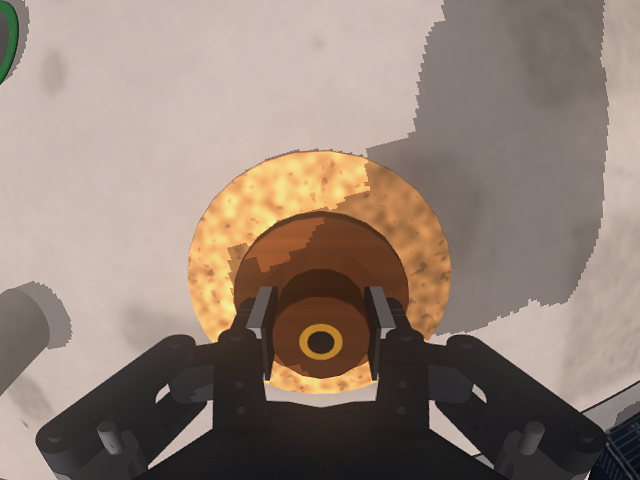

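Call:
play_rows(
  increments=[30,0.7,0,0,0,0,0,30,0.7,0,0,0,0,0,30,0.7,0,0,0,0,0,30,0,0,0,0,0,0,30,0,0,0,0,0,0,30,0,0,0,0,0,0,30,0,0,0,0,0,0,30,0,0,0,0,0,0],
)

```text
clock: 22.1
eef_pos: [0.6605, -0.1884, 0.0208]
ee_rot: [0.097, 0.699, -0.098, 0.701]
wrist_force: [-1.2, 1.3, 1.4]
gripper_width: 0.425
```

```bash
python3 place.py .017 1
```

```text
[ 0.66053449 -0.18839607  0.02079314] [-0.28  0.49 -0.01  1.07 -0.   -0.  ] [-1.24178179  1.28322794  1.44604238] 36.25449809497186 [ 0.0024 -0.0015 -1.    ]
[30, 3.8, -1.3, -0.7, 0.002, 0.003, 0.001] 4.0 0.2
```

Call:
play_rows(
  increments=[30,1,0,0,0,0,0,30,1.5,0,0,0,0,0,30,1.5,0,0,0,0,0,30,1.5,0,0,0,0,0,30,1.5,0,0,0,0,0,30,1.5,0,0,0,0,0,30,1.5,0,0,0,0,0,30,1.5,0,0,0,0,0],
)

```text
clock: 23.1
eef_pos: [0.6606, -0.1884, 0.0206]
ee_rot: [0.097, 0.697, -0.099, 0.704]
wrist_force: [-5.7, 1.2, 10.9]
gripper_width: 0.428
```

Call:
play_rows(
  increments=[30,0,0,0,0,0,0,42,0,0,0,0,0,0,48,0,0,0,0,0,0,60,0,0,0,0,0,0,70,0,0,0,0,0,0,75,0,0,0,0,0,0,75,-5,0,0,0,0,0,75,-15,0,0,0,0,0],
)

```text
clock: 24.1
eef_pos: [0.66, -0.1882, 0.0391]
ee_rot: [0.097, 0.698, -0.099, 0.703]
wrist_force: [-0.1, -0.4, -0.6]
gripper_width: 0.881
```

Call:
play_rows(
  increments=[75,-25,0,0,0,0,0,75,-30,0,0,0,0,0,75,-30,0,0,0,0,0,75,-30,0,-10,0,0,0,75,-30,0,-30,0,0,0,75,-20,0,-30,0,0,0,75,0,0,-20,0,0,0,75,0,0,0,0,0,0],
)

```text
clock: 25.1
eef_pos: [0.5716, -0.1628, 0.2209]
ee_rot: [0.096, 0.693, -0.099, 0.707]
wrist_force: [-0.3, 0.2, 0.2]
gripper_width: 0.882
```

```bash
python3 - <<'E'
from h import *
from cell import vision
o,p,r=cur();print(p,o["wrist_force"])
s=vision.snapshot("wrist"); im=s["pixels"][:,:,::-1].copy()
P=np.array([.6595,-.1895,.004])
for c,R_,z in ((P,.065,.004),(np.array([.6606,-.1884,0]),.04,.016),(np.array([.6606,-.1884,0]),.019,.046)):
  for k in range(0,360,15):
    q=wproj([c[0]+R_*np.cos(k/57.3),c[1]+R_*np.sin(k/57.3),z],p,r)[0]; cv2.circle(im,tuple(int(round(v)) for v in q),1,(0,255,0),-1)
cv2.imwrite("pics/w11.png",im)
for n in ("top","scene"): cv2.imwrite(f"pics/{n}11.png",vision.snapshot(n)["pixels"][:,:,::-1])
t=[cv2.imread("pics/top11.png")[120:340,140:460],cv2.imread("pics/scene11.png")[190:370,190:460]]
cv2.imwrite("pics/f.png",np.vstack([cv2.resize(t[0],(480,300)),cv2.resize(t[1],(480,300))]))
E
```

```text
[ 0.57155193 -0.16276943  0.22088923] [-0.30024021  0.24457551  0.21418197]
```

View pics/w11.png

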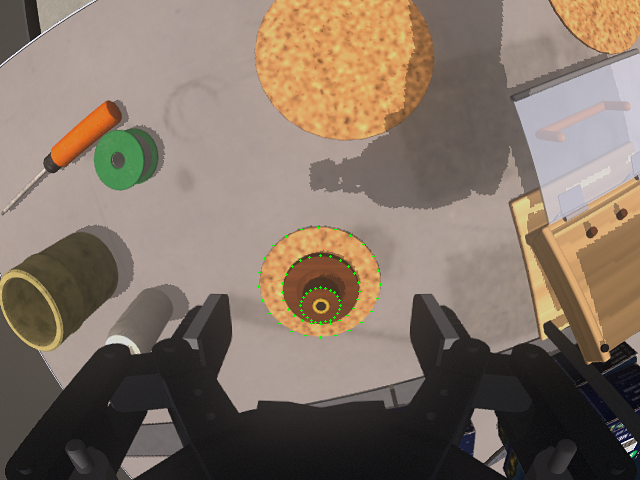

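View pics/f.png

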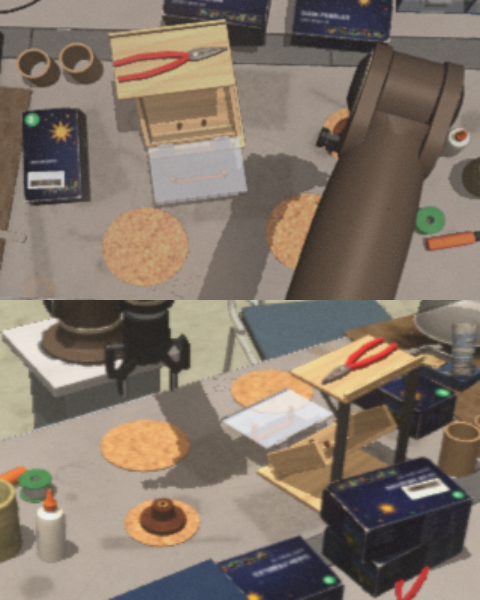

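```bash
python3 -c "
from cell import manip
print(manip.close_job())"
```

```text
the job is handed in; nothing more can be done
None
```

The lid is open and the lamp foot stands on the cork pad; I handed the job in at about 25 s of robot time.

- **Lid:** I gripped the orange bar, swung the lid to about 1.06 rad, past its balance point, and let go. It fell open by itself, and the last pictures show it lying level in front of the stand.
- **Lamp foot:** I took it by the neck, with the tool square to the bed, and lifted it out from under the shelf. I set it neck up on the 130 mm pad and released it only after contact (about 11 N).
- **Last checks:** The outlines I drew from the measured positions match the last wrist picture. The foot is flat, within about 2 mm of the pad's centre, and wholly on the pad. The gripper was clear of everything.
- **Bottle and carton:** Both look to be where they started. I judged this by eye from the last top and scene pictures, not by measuring them again.
- **Small disagreements:** The stand's position from the fixed cameras was about 2 to 3 mm off what the wrist camera showed, so I corrected the grasps with wrist pictures. The foot also touched the pad about 2 mm higher than I had worked out.

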